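# Zero the bench supply, then hold the spring probe on the board's round land

## Robot

A 6-joint arm with a two-finger parallel gripper is mounted at the origin on the work surface. World frame = base frame: x ahead of the robot, y to its left, z up, the work surface at z = 0. Lengths are in m, angles in rad, forces in N, time in s.
With the tool pointing down it reaches from about 0.425 to 0.95 m from the base axis. Payload 3.5 kg.
Tool frame: the origin (TCP) lies at the very end of the fingers, on their centre line; the grasp point (between the pads) lies 19 mm behind it (tcp_to_grasp is the distance from the TCP to the grasp point, in m); z points along the fingers, y is the direction in which the jaws open and shut (so a half turn about z gives the same grasp; the last joint's range is limited). The gripper opens to 85 mm and grips with 20 to 120 N. Pads are 22 mm wide; open, the fingers measure 114 mm over their backs; the gripper's body (76 mm by 85 mm) begins 54 mm behind the grasp point. The pads swing forward as they close: fully open they stand 13 mm farther back than shut.
Start: joints at [1.17, 0.286, 1.577, -0, 1.279, -0.15], TCP at [0.167, 0.654, 0.231] pointing down, gripper open.
Joint ranges: [-2.77, 2.77], [-0.9, 2.22], [0.21, 2.48], [-1.53, 4.67], [0.24, 2.81], [-2.84, 2.84]. Speed limits (rad/s): [2.79, 2.79, 3.14, 3.14, 3.14, 3.14].

## Interface

Orientations are given as a unit quaternion [x, y, z, w].
In Python, from plant import * gives the robot as it stands. The module is installed in compiled form; this text tells all that it offers.
- The arm moves only by the tool arm_command, never from a script. Its argument "steps" is a list of rows, each a list of 3 entries, a list of its own where there are three numbers: the turn, a rotation vector about the tool's x, y, z in rad, then the shift along the tool's x, y, z in m, then the gripper command: -1 is shut, 1 is fully open, values between are in proportion. A call has 1 to 12 rows; each row is the pose to reach, as a shift and turn from the pose measured when the call began, along the tool's axes at that moment; what a row does not reach only later rows make up. A row lasts 1/8 s, in which the tool goes at most 62.5 mm and 10.7 degrees, less where a joint would pass 70% of its speed; a pose out of reach is approached as far as the arm can. A call with a gripper value outside its range is refused whole. The fingers move at their own pace and stop on an object; "force" is the grip in N (left out, the last holds). Time passes only in rows, so rows that repeat a pose let the fingers close. It gives the time, the measured TCP pose, the force and the opening at its end, in the units of the state.
- get_state(): the state, without advancing time (a new reading comes with each control period).
- read_camera(name): name is "scene" or "side" or "wrist"; returns a dict with "frame" (480x640x3 uint8, red, green, blue), "vfov" (degrees; the focal length in pixels is half the picture's height over the tangent of half this angle, whatever the lens; pixels are square), "cx", "cy" (the principal point, pixels), "position" and "rotation" of the camera in the world; the wrist camera has in their place "mount" (4x4, takes a point from camera to tool coordinates, whose origin is the TCP and whose axes are the flange's). Camera axes: x right, y up, looking along -z (the intrinsics and any distortion apply to the point x, -y, -z); pixel columns grow to the right and rows downward; lengths in m; the calibration is good to about 2 mm. A picture is of the moment at which its call begins: read the wrist's pose just before it. There is no depth.
- sign_off(): hands the job in, once; it reports no verdict.
The state is a dict: "time": time; "qpos": joint angles; "dq": joint speeds; "joint_efforts": joint torques, N m; "eef_pos": TCP position; "tcp_rot": TCP orientation; "contact_force": force on the tool from outside, world axes, zero at the start; "wrist_torque": the same for the moment, N m; "opening": opening from 0.0 (shut) to 1.0 (fully open).
Only numpy, scipy, OpenCV 4.12 (cv2) and the standard library are available. Lean on these libraries where they do the work, as an engineer would, in place of code of your own. Each camera call takes 0.05 s, during which the arm holds its last target.

## Task

First turn the knob on top of the small bench supply fully anticlockwise to its end stop, so that the output is off. Then lift the spring-tip probe out of its holder block and put its tip on the one round copper land of the sloping circuit board, the probe square to the board, pressed gently so that its spring tip is about half way in, and finish while holding it there. Leave the other things on the bench where they are.

Things in the scene. Friction and masses are not known exactly. Their poses are not given: they have to be found in the camera images.
- supply: bench supply: grey box 110 (x) x 140 (y) x 55 mm high, fixed to the bench; origin at the centre of its underside, z up; the knob's axis is vertical through its centre. Its front (x negative) has a dark display.
- knob_grip (a point): point on the knob's vertical axis at the height to grip, 37 mm above the supply's top (92 mm above the bench). The knob is a black disc 44 mm across and 8 mm high on a 6 mm high, 68 mm wide round base, carrying an upright bar 42 mm long, 14 mm wide, whose top is 44 mm above the supply's top (the disc's top is 14 mm above it). A white mark on the bar's top lies towards one end.
- knob (a joint): angle of the knob in rad: 0 is the anticlockwise end stop (off), growing clockwise seen from above, up to 4.7. At 0 the bar lies along the supply's own x axis, its white-marked half towards the supply's front (-x). It starts somewhere between 0.7 and 1.9; it turns against about 0.03 N m of friction and stays where it is left.
- holder: probe holder: bare aluminium block 64 x 64 x 70 mm high, fixed to the bench, with a vertical through hole 23 mm across in its middle; origin at the centre of its underside, z up.
- probe: spring-tip probe, about 130 g, starts hanging upright in the holder's hole, its sides parallel to the holder's. z runs along the probe from tip to grip end. Origin: centre of the underside of its square collar (32 x 32 x 6 mm), which rests on the holder's top. Above the collar a square grip 18 x 18 mm, sides along x and y, reaches to z = 62 mm; below the collar a barrel 12 mm across reaches to z = -33 mm, then the sprung brass tip, 5 mm across, to z = -55 mm.
- tip_end (a point): the very end of the probe's sprung tip (rounded, 5 mm across): 55 mm below the probe's origin along its z, less when the tip is pushed in.
- tip (a joint): how far the sprung tip is pushed in, in m: 0 is fully out, 0.010 is fully in (bottomed). The spring takes about 0.9 N to start and 2.4 N at half way, 3.9 N at the end.
- board: circuit board 94 (x) x 110 (y) x 3 mm, bare pale laminate with copper lands, fixed on a sloping stand (base 115 x 110 mm). The board slopes 20 degrees from level, its -x edge the low one; z is square to its face, pointing up out of it; origin at the centre of its underside. Its upper edge is about 65 mm above the bench. Two small clips (12 x 10 x 3 mm) sit on the corners of its upper edge.
- round_land (a point): centre of the only round copper land, 22 mm across with a small centre dot, on the upper face of the board (at x = 14, y = 24, z = 3 mm in the board's frame); the other lands are square, rectangular or narrow tracks.
- screwdriver: bystander: screwdriver lying down, 170 mm long, 26 mm thick at the handle; origin under its middle.
- caliper: bystander: caliper lying flat, 200 mm long, 12 mm high; origin under the middle of its beam.
- tape_roll: bystander: roll of yellow tape 96 mm across, 48 mm high; origin under its centre.
- offcut: bystander: copper-faced board offcut 75 x 55 x 5 mm; origin under its centre.
- usb_stick: bystander: memory stick 44 x 18 x 9 mm; origin under its middle.
- pin_jar: bystander: small jar 38 mm across, 45 mm high; origin under its centre.
- mouse: bystander: computer mouse about 96 x 56 x 32 mm; origin under it.
There are look-alikes about, which are no part of the job. Leave any green, purple or yellow look-alike of the supply alone.

How it is judged:
On the way, in this order (a step that is already met when the one before it is completed fails the run):
1. the supply's knob is turned to its anticlockwise stop (value of joint knob below 0.12 rad), for 0.2 s.
2. the probe is held in the fingers, lifted clear of its holder (z of tip_end in the frame of holder above 0.072 m and contact force between the fingers and probe above 1 N), for 0.1 s.
At the end, for the whole second after the job is handed in: Through the last second: knob within 0.12 rad of its stop; probe still, in the fingers, off its holder; tip end within 8 mm of the round land's centre, pushed in 2 to 8.5 mm, pressing the board with 0.5 to 6 N; probe within 10 degrees of square to the board; hand not touching the board (value of joint knob below 0.12 rad and distance between tip_end and round_land below 0.008 m and value of joint tip between 0.002 and 0.0085 m and contact force between probe and board between 0.5 and 6 N and angle between the z axis of probe and the z axis of board, either way round below 0.175 rad and contact force between the fingers and probe above 1 N and contact force between probe and holder below 0.1 N and contact force between each of the arm, the fingers and board below 0.1 N and linear speed of probe below 0.02 m/s); the arm keeps its last pose, push and grip.
It fails at once if the probe is pressed or knocked hard on the board (over 15 N) (contact force between probe and board above 15 N).
It fails at once if one of the other things on the bench is moved by more than 30 mm (distance of any of screwdriver, caliper, tape_roll, offcut, usb_stick, pin_jar, mouse from where it was at the start of the episode above 0.03 m).
It also fails if it takes over 67 s, if anything falls off the work surface, if the arm or the gripper's body presses on something with over 40 N, if the wrist force passes 120 N, or if a joint passes its speed limit or range.

## Working session

There is one attempt and no reset: what is moved stays moved. The work goes in short steps, Python scripts to look and compute and a tool call to move; the robot and the scene stay as the last step left them, time stands still between calls to the robot, and variables do not carry over. Pictures are saved under pics/ and viewed, and the job is handed in when it is done.

Besides the shell and the picture viewer there is one more tool, called after ">>>" as name(argument=value, ...) on one line, values as JSON. arm_command: Moves the arm, as the interface text tells. Its arguments: {"type":"object","properties":{"steps":{"type":"array"},"force":{"type":"number"}},"required":["steps"]}

```bash
mkdir -p pics
python3 - <<'E'
from plant import *
import cv2
print(get_state())
for n in ["scene","side","wrist"]:
    c=read_camera(n)
    cv2.imwrite(f"pics/{n}0.png",c["frame"][:,:,::-1])
    print(n,{k:v for k,v in c.items() if k!="frame"})
E
```

```text
{'time': 0.0, 'qpos': array([ 1.17000494e+00,  2.87165852e-01,  1.57817233e+00, -2.72153484e-05,
        1.27859019e+00, -1.49980557e-01]), 'dq': array([ 0.00046688, -0.00120048, -0.00231355, -0.00033969,  0.00096589,
        0.00022703]), 'joint_efforts': array([-1.02030037e-03, -4.05976152e+01, -2.92627949e+01, -2.10026578e-04,
        5.83627334e-03, -4.63519569e-06]), 'eef_pos': array([0.16723506, 0.65328072, 0.22994958]), 'tcp_rot': array([ 1.25072988e-01,  9.92146856e-01, -1.12739877e-03, -3.05027529e-04]), 'contact_force': array([-0.72300533, -0.36780791,  0.59755142]), 'wrist_torque': array([-0.03003799,  0.02511034, -0.01781327]), 'opening': 1.000542731339799}
scene {'vfov': 51.11737261367654, 'cx': 319.04153796382855, 'cy': 246.42786173161767, 'position': array([ 1.19965472, -0.56431252,  0.689297  ]), 'rotation': array([0.44254237, 0.18777112, 0.3478286 , 0.80493075])}
side {'vfov': 54.66308764054405, 'cx': 317.61804880923427, 'cy': 245.30981816155366, 'position': array([ 0.26080395, -0.71506196,  0.93277436]), 'rotation': array([ 0.38686984, -0.05390976, -0.13446086,  0.91068422])}
wrist {'vfov': 61.61020028957693, 'cx': 317.0959986789637, 'cy': 234.55995158139925, 'mount': array([[-2.71513624e-04,  9.46581664e-01,  3.22464074e-01,
         8.30234975e-02],
       [ 9.99999957e-01,  2.20209956e-04,  1.95578084e-04,
         1.52947037e-05],
       [ 1.14120829e-04,  3.22464113e-01, -9.46581683e-01,
        -1.42572551e-01],
       [ 0.00000000e+00,  0.00000000e+00,  0.00000000e+00,
         1.00000000e+00]])}
```

View pics/scene0.png

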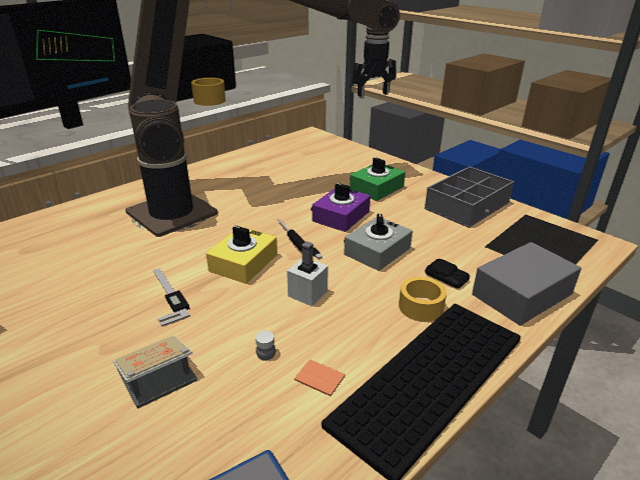

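View pics/side0.png

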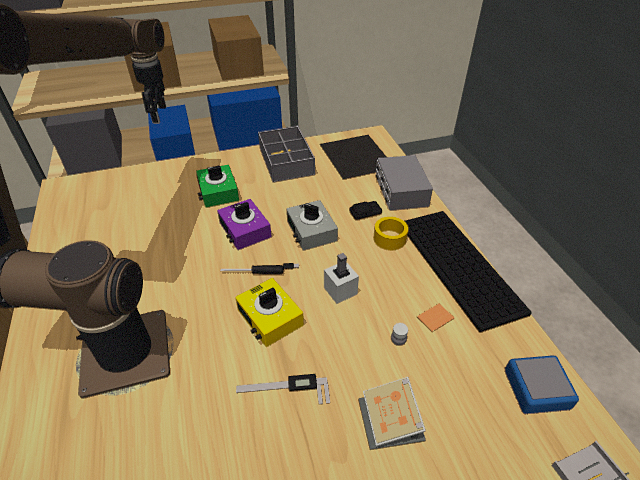

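View pics/wrist0.png

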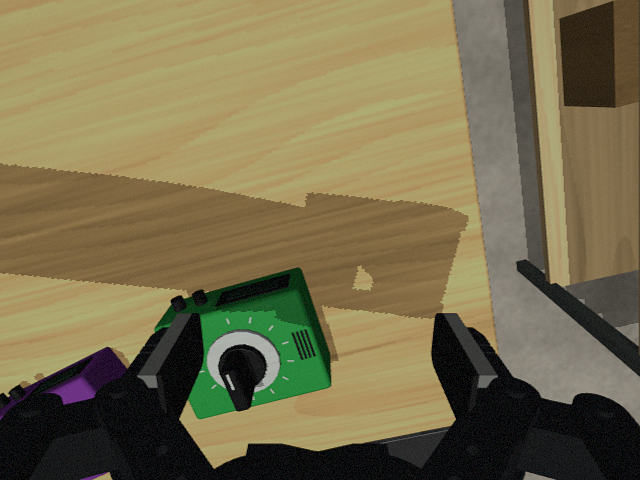

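The grey supply is at about (378,240) in the scene view and (312,222) in the side view. The holder with the probe is at (308,275) and (341,275), and the board is at (155,365) and (392,412). Next I'll write helpers and zoom in.

```bash
cat > h.py <<'E'
import numpy as np, cv2
from scipy.spatial.transform import Rotation as R
from plant import *
def cam(name):
    s=get_state(); c=read_camera(name)
    f=240/np.tan(np.radians(c["vfov"]/2))
    if name=="wrist":
        T=np.eye(4);T[:3,:3]=R.from_quat(s["tcp_rot"]).as_matrix();T[:3,3]=s["eef_pos"]
        M=T@c["mount"]; Rm,p=M[:3,:3],M[:3,3]
    else: Rm,p=R.from_quat(c["rotation"]).as_matrix(),c["position"]
    return dict(f=f,cx=c["cx"],cy=c["cy"],R=Rm,p=p,im=c["frame"][:,:,::-1].copy())
def ray(c,u,v):
    d=c["R"]@np.array([(u-c["cx"])/c["f"],-(v-c["cy"])/c["f"],-1]); return c["p"],d/np.linalg.norm(d)
def onz(c,u,v,z):
    p,d=ray(c,u,v); return p+d*(z-p[2])/d[2]
def proj(c,X):
    q=c["R"].T@(np.asarray(X)-c["p"]); return np.array([c["cx"]-c["f"]*q[0]/q[2],c["cy"]+c["f"]*q[1]/q[2]])
def tri(obs):
    A=np.zeros((3,3));b=np.zeros(3)
    for c,uv in obs:
        p,d=ray(c,*uv);P=np.eye(3)-np.outer(d,d);A+=P;b+=P@p
    X=np.linalg.solve(A,b);return X,[proj(c,X)-uv for c,uv in obs]
def crop(c,x0,y0,x1,y1,s,name):
    cv2.imwrite("pics/"+name,cv2.resize(c["im"][y0:y1,x0:x1],None,fx=s,fy=s,interpolation=cv2.INTER_CUBIC))
E
python3 - <<'E'
from h import *
import pickle
a=cam("scene");b=cam("side");pickle.dump((a,b),open("c0.pkl","wb"))
crop(a,280,180,430,310,5,"s1.png");crop(b,270,180,400,310,4.5,"d1.png")
crop(a,100,320,220,410,6,"s2.png");crop(b,340,360,440,460,6,"d2.png")
E
```

```text
(no output)
```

View pics/s1.png

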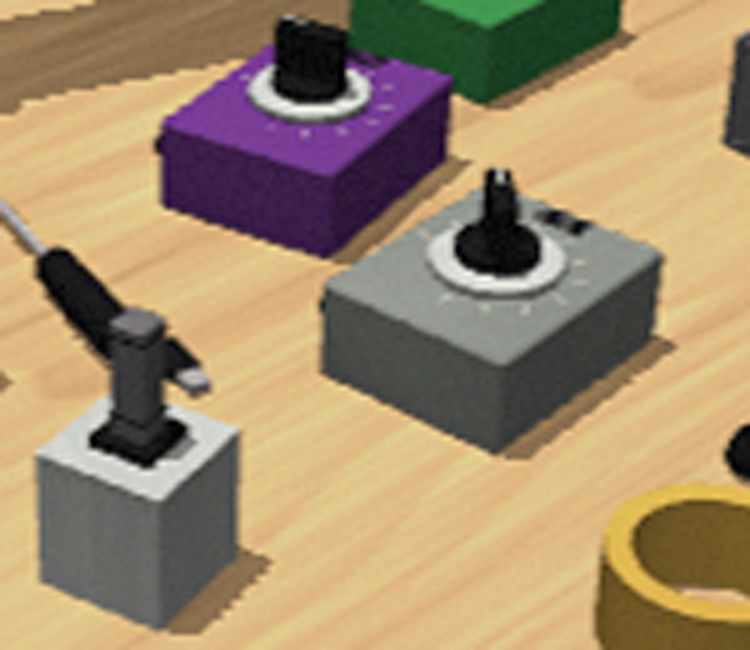

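View pics/d1.png

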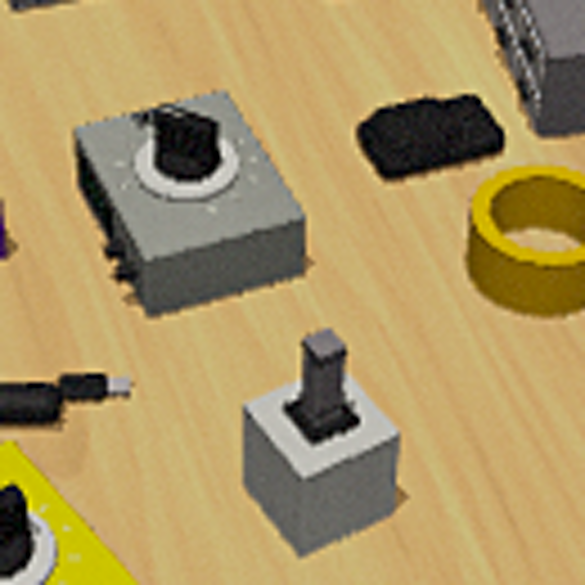

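View pics/s2.png

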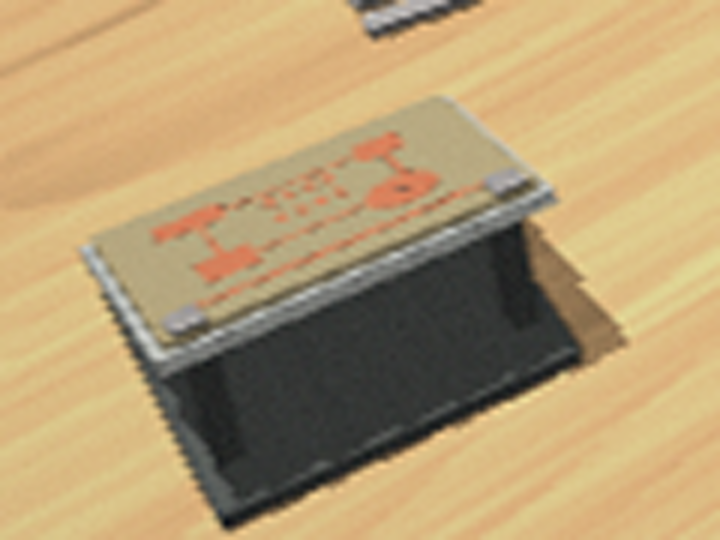

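View pics/d2.png

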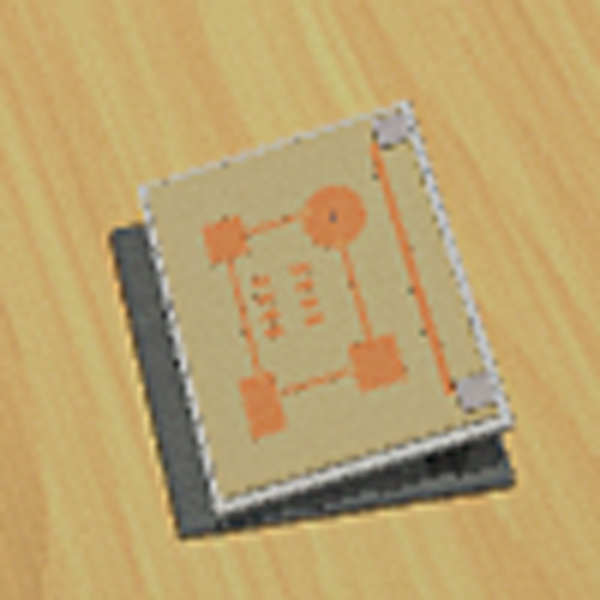

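Run:
```python
from h import *
import pickle
a,b=pickle.load(open("c0.pkl","rb"))
A=lambda p:np.array([280+p[0]/5-.4,180+p[1]/5-.4]);B=lambda p:np.array([270+p[0]/4.5-.4,180+p[1]/4.5-.4])
A2=lambda p:np.array([100+p[0]/6-.4,320+p[1]/6-.4]);B2=lambda p:np.array([340+p[0]/6-.4,360+p[1]/6-.4])
for n,z,pa,pb in [("supply",.055,[(328,288),(500,362),(662,258)],[(78,130),(225,92),(303,215),(150,260)]),("holder",.07,[(38,458),(162,500),(240,430)],[(245,407),(303,477),(400,434),(340,373)])]:
    for nm,c,F,ps in(("scene",a,A,pa),("side",b,B,pb)):
        P=np.array([onz(c,*F(p),z) for p in ps]);print(n,nm,P[:,:2].round(4).tolist())
        print("  c",((P[0]+P[2])/2).round(4)," edges",[(np.linalg.norm(e[:2]).round(4),np.degrees(np.arctan2(e[1],e[0])).round(1)) for e in np.diff(P,axis=0)])
print("white ring base", onz(a,*A((497,257)),.061)," side",onz(b,*B((187,165)),.061))
print("mark",tri([(a,A((497,176))),(b,B((150,120)))]), "grip top", tri([(a,A((138,324))),(b,B((324,343)))]))
for n,pa,pb in [("round",(402,189),(335,216)),("trk1",(488,188),(377,150)),("trk2",(203,303),(450,390)),("sqTL",(380,147),(225,240)),("sqBR",(228,264),(378,361)),("rectBL",(190,222),(262,405)),("cLowA",(440,97),(148,190)),("cUpA",(553,190),(408,104)),("cUpB",(163,360),(508,425)),("cLowB",(85,250),(218,510))]:
    X,r=tri([(a,A2(pa)),(b,B2(pb))]);print(n,X.round(4),np.round(r,1).tolist())
```

```text
supply scene [[0.493, 0.1968], [0.5928, 0.208], [0.5858, 0.3383]]
  c [0.5394 0.2676 0.055 ]  edges [(np.float64(0.1005), np.float64(6.4)), (np.float64(0.1305), np.float64(93.1))]
supply side [[0.4743, 0.3339], [0.5785, 0.3438], [0.5895, 0.2108], [0.4864, 0.1989]]
  c [0.5319 0.2723 0.055 ]  edges [(np.float64(0.1047), np.float64(5.4)), (np.float64(0.1335), np.float64(-85.3)), (np.float64(0.1038), np.float64(-173.4))]
holder scene [[0.5221, -0.0114], [0.5802, 0.0068], [0.5657, 0.0662]]
  c [0.5439 0.0274 0.07  ]  edges [(np.float64(0.0609), np.float64(17.3)), (np.float64(0.0611), np.float64(103.7))]
holder side [[0.5016, 0.0507], [0.5164, -0.0083], [0.5779, 0.006], [0.5615, 0.0602]]
  c [0.5398 0.0283 0.07  ]  edges [(np.float64(0.0608), np.float64(-75.9)), (np.float64(0.0631), np.float64(13.0)), (np.float64(0.0566), np.float64(106.9))]
white ring base [0.53584633 0.27121568 0.061     ]  side [0.53127833 0.27194706 0.061     ]
mark (array([0.51320846, 0.29351571, 0.08738723]), [array([-0.29447242,  0.46018279]), array([-0.04072239, -0.46711543])]) grip top (array([0.54006672, 0.03082524, 0.12823367]), [array([ 0.16343658, -0.23555081]), array([0.03764785, 0.2437559 ])])
round [ 0.5426 -0.3101  0.0516] [[0.1, -0.1], [0.0, 0.1]]
trk1 [ 0.5648 -0.2937  0.0566] [[0.0, -0.0], [0.0, 0.0]]
trk2 [ 0.5519 -0.3775  0.0577] [[-0.7, 0.7], [-0.3, -0.8]]
sqTL [ 0.5074 -0.3007  0.0376] [[0.0, -0.0], [0.0, 0.0]]
sqBR [ 0.5356 -0.3615  0.0515] [[0.2, -0.2], [0.1, 0.2]]
rectBL [ 0.4974 -0.3579  0.0373] [[-0.1, 0.1], [-0.0, -0.1]]
cLowA [ 0.4908 -0.2718  0.0292] [[0.1, -0.1], [0.1, 0.2]]
cUpA [ 0.5814 -0.2818  0.0594] [[-0.1, 0.1], [-0.0, -0.1]]
cUpB [ 0.5645 -0.3945  0.0583] [[-0.4, 0.3], [-0.2, -0.4]]
cLowB [ 0.4735 -0.3819  0.0251] [[0.1, -0.1], [0.1, 0.2]]
```

```bash
cat >> h.py <<'E'
def down(jaw_deg, xlike=None):
    # tool pointing down, jaw axis (tool y) at jaw_deg in world
    t=np.radians(jaw_deg); y=np.array([np.cos(t),np.sin(t),0]); z=np.array([0,0,-1.]); x=np.cross(y,z)
    return np.column_stack([x,y,z])
def rel(pos,Rm):
    s=get_state(); R0=R.from_quat(s["tcp_rot"]).as_matrix()
    turn=R.from_matrix(R0.T@Rm).as_rotvec(); sh=R0.T@(np.asarray(pos)-s["eef_pos"])
    print("turn",turn.round(3).tolist(),"shift",sh.round(4).tolist())
E
python3 - <<'E'
from h import *
import pickle
a,b=pickle.load(open("c0.pkl","rb"))
rel((.535,.270,.23),down(42))
print("purple ring",onz(b,243,213,.06),"green",onz(b,214,178,.06),"screwdriver end",onz(b,297,266,.01))
E
```

```text
turn [-0.001, 0.0, 0.587] shift [-0.4513, -0.2804, 0.0009]
purple ring [0.34541536 0.3455186  0.06      ] green [0.28732265 0.54440981 0.06      ] screwdriver end [0.45210253 0.13992406 0.01      ]
```

>>> arm_command(steps=[[[0,0,0.15],[-0.056,-0.035,0],0],[[0,0,0.3],[-0.113,-0.07,0],0],[[0,0,0.44],[-0.169,-0.105,0],0],[[0,0,0.587],[-0.226,-0.14,0],0],[[0,0,0.587],[-0.282,-0.175,0],0],[[0,0,0.587],[-0.338,-0.21,0],0],[[0,0,0.587],[-0.395,-0.245,0],0],[[0,0,0.587],[-0.451,-0.28,0],0],[[0,0,0.587],[-0.451,-0.28,0],0],[[0,0,0.587],[-0.451,-0.28,0],0],[[0,0,0.587],[-0.451,-0.28,0],0]], force=40)

```text
time: 1.62
eef_pos: [0.5342, 0.2709, 0.2306]
tcp_rot: [0.407, 0.914, -0.001, -0.0]
contact_force: [-0.9, -0.7, -0.0]
opening: 0.496
```

Run:
```python
from h import *
import pickle
c=cam("wrist");pickle.dump(c,open("w1.pkl","wb"));cv2.imwrite("pics/w1.png",c["im"]);s=get_state();print(s["time"],s["eef_pos"],s["tcp_rot"],s["qpos"])
```

```text
1.675 [0.53390887 0.27128408 0.23073059] [ 4.06227594e-01  9.13771669e-01 -6.07731443e-04 -3.29566543e-04] [ 3.01027280e-01  1.21813981e-01  1.76962185e+00 -5.05574383e-04
  1.25145355e+00 -4.32966069e-01]
```

View pics/w1.png

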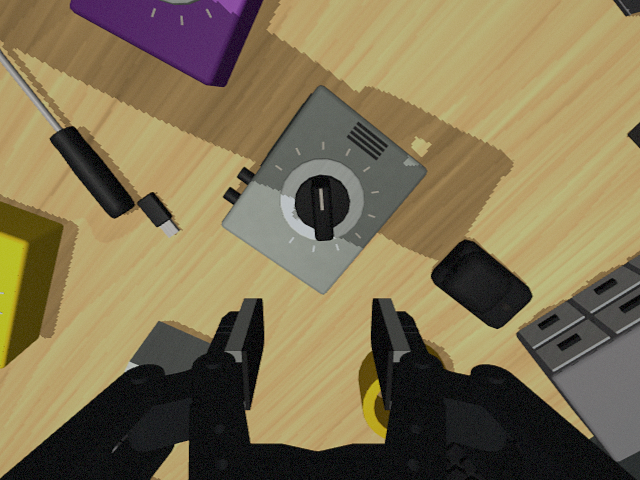

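The wrist view shows the knob ring centred at about (322,203). The bar is nearly vertical in the picture, with its mark end upward. The front of the supply faces up-left, so the turn needed is about 55° anticlockwise.

Run:
```python
from h import *
import pickle
c=pickle.load(open("w1.pkl","rb"))
print("ring",onz(c,322,203,.061))
P=np.array([onz(c,*p,.055) for p in [(222,225),(320,86),(427,172),(322,293)]])
print(P[:,:2].round(4),P.mean(0), [(np.linalg.norm(e).round(4),np.degrees(np.arctan2(e[1],e[0])).round(1)) for e in np.diff(P,axis=0)])
crop(c,250,130,400,270,5,"w1c.png")
m=onz(c,321,186,.099);n=onz(c,323,212,.099);d=m-n;print("mark line",m,n,np.degrees(np.arctan2(d[1],d[0])))
```

```text
ring [0.53468663 0.27579478 0.061     ]
[[0.4868 0.2054]
 [0.4746 0.3399]
 [0.5806 0.3492]
 [0.5904 0.2145]] [0.5331233  0.27720395 0.055     ] [(np.float64(0.1351), np.float64(95.2)), (np.float64(0.1064), np.float64(5.0)), (np.float64(0.1351), np.float64(-85.8))]
mark line [0.51923998 0.29120171 0.099     ] [0.5327976  0.27833955 0.099     ] 136.5078609817149
```

View pics/w1c.png

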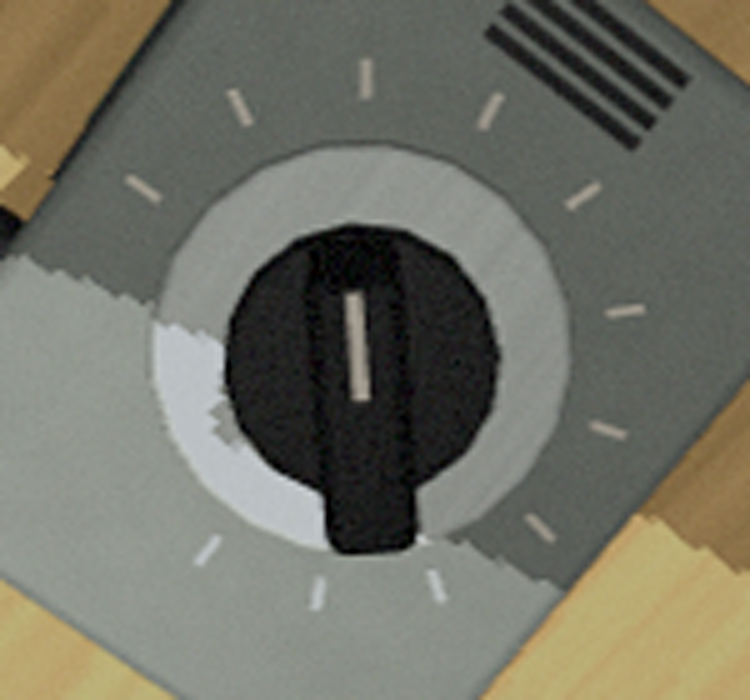

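Run:
```python
from h import *
import pickle
c=pickle.load(open("w1.pkl","rb"))
print("ring",onz(c,321.8,199.4,.061))
rel((.534,.275,.13),down(46.5))
```

```text
ring [0.53258782 0.27787104 0.061     ]
turn [-0.001, -0.0, -0.077] shift [0.0027, 0.0027, 0.1007]
```

>>> arm_command(steps=[[[0,0,-0.077],[0.002,0.003,0.05],0],[[0,0,-0.077],[0.003,0.003,0.1],0],[[0,0,-0.077],[0.003,0.003,0.1],0],[[0,0,-0.077],[0.003,0.003,0.1],0],[[0,0,-0.077],[0.003,0.003,0.1],0]])

```text
time: 2.3
eef_pos: [0.5357, 0.2764, 0.1341]
tcp_rot: [0.371, 0.929, 0.001, 0.002]
contact_force: [0.9, -0.3, 1.1]
opening: 0.498
```

Run:
```python
from h import *
import pickle
c=cam("wrist");pickle.dump(c,open("w2.pkl","wb"));cv2.imwrite("pics/w2.png",c["im"]);s=get_state();print(s["time"],s["eef_pos"],s["tcp_rot"])
T=R.from_quat(s["tcp_rot"]).as_matrix()
print("tcp px",proj(c,s["eef_pos"]), "axis .099", proj(c,s["eef_pos"]+T[:,2]*.031),"axis .061",proj(c,s["eef_pos"]+T[:,2]*.069))
```

```text
2.35 [0.53563034 0.27615952 0.13380064] [0.37065035 0.92877045 0.00104203 0.00163726]
tcp px [316.62624849 315.52512745] axis .099 [316.65164485 282.07305624] axis .061 [316.67383173 252.8485252 ]
```

View pics/w2.png

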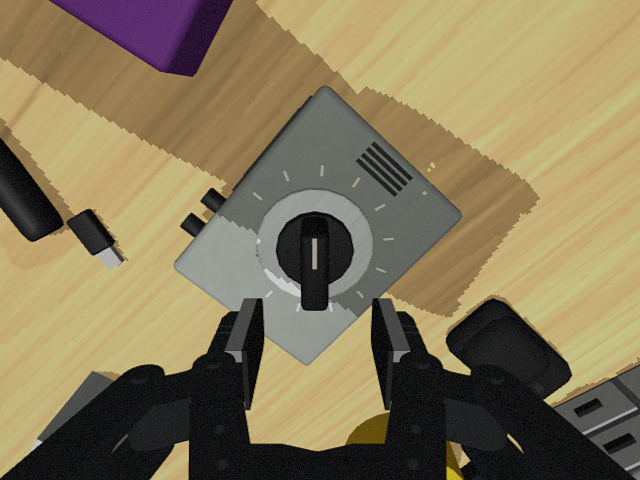

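The knob ring is at (315,244), about 1 mm off along the jaw direction. I'll go down and grip gently.

>>> arm_command(steps=[[[0,0,0],[0.001,-0.001,0.03],0],[[0,0,0],[0.001,-0.001,0.058],0],[[0,0,0],[0.001,-0.001,0.058],0],[[0,0,0],[0.001,-0.001,0.058],0],[[0,0,0],[0.001,-0.001,0.058],-1],[[0,0,0],[0.001,-0.001,0.058],-1],[[0,0,0],[0.001,-0.001,0.058],-1],[[0,0,0],[0.001,-0.001,0.058],-1],[[0,0,0],[0.001,-0.001,0.058],-1]], force=25)

```text
time: 3.48
eef_pos: [0.5348, 0.2758, 0.0776]
tcp_rot: [0.37, 0.929, 0.001, 0.002]
contact_force: [-2.7, -2.6, 6.1]
opening: 0.157
```

Run:
```python
from h import *
c=cam("wrist");cv2.imwrite("pics/w3.png",c["im"]);s=get_state();print(s["time"],s["eef_pos"],s["tcp_rot"],s["qpos"],s["contact_force"],s["wrist_torque"],s["opening"])
```

```text
3.525 [0.5347818  0.27574592 0.0776393 ] [3.70416437e-01 9.28863522e-01 5.73908792e-04 1.97244486e-03] [ 0.30825636  0.29576951  1.86824619 -0.00195542  0.97380103 -0.50252746] [-2.42620704 -1.85944346  6.38072352] [-0.5136394   0.50237587  0.05059397] 0.15751347749778513
```

View pics/w3.png

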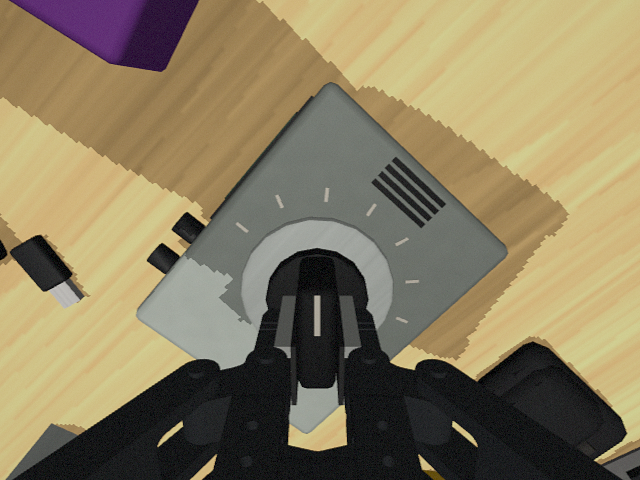

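>>> arm_command(steps=[[[0,0,-0.12],[0,0,0],-1],[[0,0,-0.24],[0,0,0],-1],[[0,0,-0.36],[0,0,0],-1],[[0,0,-0.48],[0,0,0],-1],[[0,0,-0.6],[0,0,0],-1],[[0,0,-0.7],[0,0,0],-1],[[0,0,-0.76],[0,0,0],-1],[[0,0,-0.76],[0,0,0],-1]])

```text
time: 4.53
eef_pos: [0.5351, 0.2768, 0.0777]
tcp_rot: [0.0, 1.0, 0.001, 0.003]
contact_force: [0.4, 4.2, -3.7]
opening: 0.158
```

Run:
```python
from h import *
c=cam("wrist");cv2.imwrite("pics/w4.png",c["im"]);s=get_state();print(s["time"],s["eef_pos"],s["tcp_rot"],s["qpos"],s["contact_force"],s["wrist_torque"],s["opening"])
y=R.from_quat(s["tcp_rot"]).as_matrix()[:,1];print(np.degrees(np.arctan2(y[1],y[0])))
```

```text
4.575 [0.5350891  0.27683337 0.07769524] [1.94485394e-04 9.99995383e-01 1.07135123e-03 2.83690868e-03] [ 3.09033268e-01  2.95951222e-01  1.86789839e+00  3.80700021e-04
  9.71686294e-01 -1.26158781e+00] [ 2.08267572  5.31953179 -4.17570997] [ 1.00745336 -0.32881426  0.00479664] 0.1591137677006356
89.9780619484983
```

View pics/w4.png

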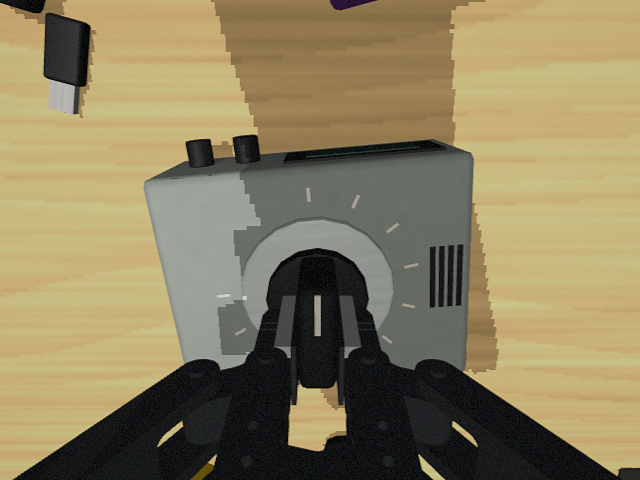

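The front edge of the supply is still about 5° off square, so I'll turn on into the stop with a small overdrive.

>>> arm_command(steps=[[[0,0,-0.04],[0,0,0],-1],[[0,0,-0.08],[0,0,0],-1],[[0,0,-0.12],[0,0,0],-1],[[0,0,-0.15],[0,0,0],-1],[[0,0,-0.15],[0,0,0],-1],[[0,0,-0.15],[0,0,0],-1]])

```text
time: 5.32
eef_pos: [0.5354, 0.277, 0.0778]
tcp_rot: [-0.074, 0.997, 0.001, 0.003]
contact_force: [1.4, 2.4, -3.4]
opening: 0.158
```

Run:
```python
from h import *
c=cam("wrist");cv2.imwrite("pics/w5.png",c["im"]);s=get_state();print(s["time"],s["eef_pos"],s["contact_force"],s["wrist_torque"],s["opening"])
y=R.from_quat(s["tcp_rot"]).as_matrix()[:,1];print(np.degrees(np.arctan2(y[1],y[0])))
```

```text
5.375 [0.53537091 0.27696699 0.07782084] [ 1.81916542  3.60268611 -3.0819739 ] [ 0.46302817 -0.30691894 -0.95054333] 0.16070196894987215
98.48109540824309
```

View pics/w5.png

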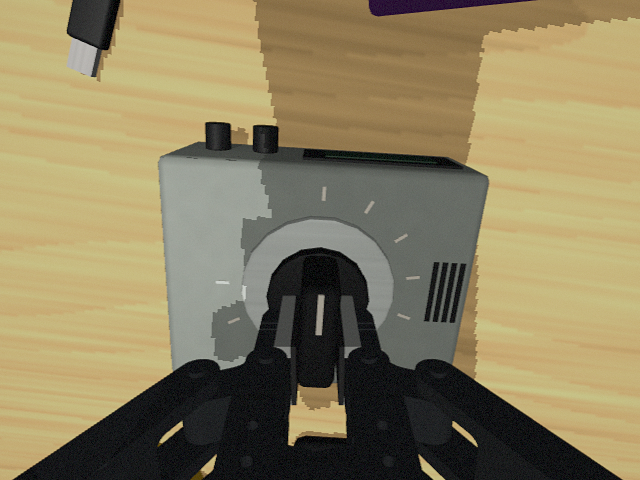

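Wrist torque is −0.95 N m about z, so the knob is on its stop. Releasing and going up, then over to the holder.

>>> arm_command(steps=[[[0,0,0],[0,0,0],0.1],[[0,0,0.04],[0,0,0],0.1],[[0,0,0.04],[0,0,0],0.1],[[0,0,0.04],[0,0,-0.06],0.1],[[0,0,0.04],[0,0,-0.12],0.1],[[0,0,0.04],[0,0,-0.18],0.1],[[0,0,0.04],[0,0,-0.18],0.1]])

```text
time: 6.25
eef_pos: [0.5372, 0.2772, 0.266]
tcp_rot: [-0.055, 0.998, 0.002, 0.01]
contact_force: [-0.6, 0.0, -0.3]
opening: 0.547
```

Run:
```python
from h import *
c=cam("wrist");cv2.imwrite("pics/w6.png",c["im"]);s=get_state();print(s["time"],s["eef_pos"],s["contact_force"],s["opening"])
rel((.541,.029,.26),down(104.5))
```

```text
6.3 [0.53556012 0.27666084 0.26189168] [-0.3420527   0.09433121 -0.42265253] 0.5501484922569928
turn [0.001, 0.013, -0.143] shift [0.0218, -0.2468, 0.001]
```

View pics/w6.png

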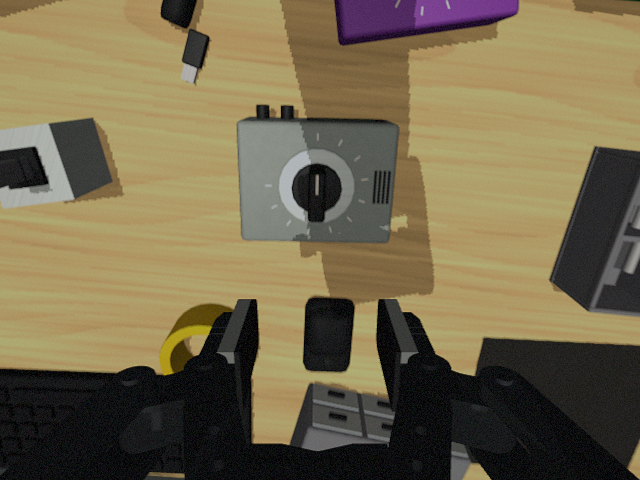

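The bar now lies along the supply's x axis with the mark to the front, so the knob is off. Moving above the holder.

>>> arm_command(steps=[[[0,0.005,-0.05],[0.005,-0.05,0],0.1],[[0,0.013,-0.1],[0.01,-0.1,0],0.1],[[0,0.013,-0.143],[0.015,-0.15,0],0.1],[[0,0.013,-0.143],[0.02,-0.2,0],0.1],[[0,0.013,-0.143],[0.022,-0.247,0],0.1],[[0,0.013,-0.143],[0.022,-0.247,0],0.1],[[0,0.013,-0.143],[0.022,-0.247,0],0.1],[[0,0.013,-0.143],[0.022,-0.247,0],0.1]])

```text
time: 7.3
eef_pos: [0.5404, 0.0298, 0.2602]
tcp_rot: [-0.127, 0.992, 0.001, -0.001]
contact_force: [-0.3, 0.6, -0.1]
opening: 0.552
```

Run:
```python
from h import *
import pickle
c=cam("wrist");pickle.dump(c,open("w7.pkl","wb"));crop(c,200,80,460,280,3,"w7.png");s=get_state();print(s["time"],s["eef_pos"],s["tcp_rot"])
```

```text
7.35 [0.54052484 0.0298526  0.2604875 ] [-1.27244555e-01  9.91870993e-01  8.19219132e-04 -2.93590458e-04]
```

View pics/w7.png

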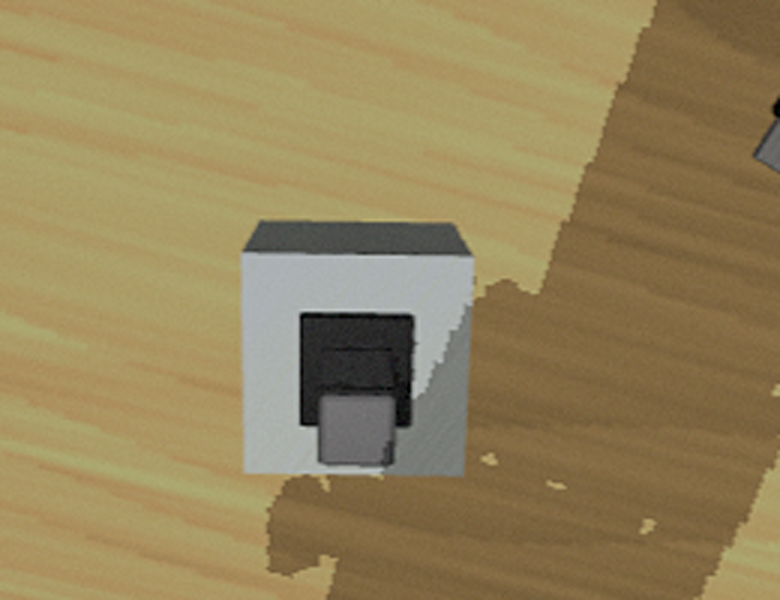

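Run:
```python
from h import *
import pickle
c=pickle.load(open("w7.pkl","rb"))
F=lambda p:(200+p[0]/3-.33,80+p[1]/3-.33)
P=np.array([onz(c,*F(p),.07) for p in [(243,255),(474,255),(465,475),(245,472)]])
print(P.mean(0),[(np.linalg.norm(e).round(4),np.degrees(np.arctan2(e[1],e[0])).round(1)) for e in np.diff(P,axis=0)])
print("grip",onz(c,*F((357,430)),.132),"collar",np.mean([onz(c,*F(p),.076) for p in[(300,313),(414,313),(300,427),(412,427)]],0))
P=np.array([onz(c,*F(p),.076) for p in [(300,313),(414,313),(412,427),(300,427)]]);print([(np.linalg.norm(e).round(4),np.degrees(np.arctan2(e[1],e[0])).round(1)) for e in np.diff(P,axis=0)])
s=get_state();y=R.from_quat(s["tcp_rot"]).as_matrix();print(np.degrees(np.arctan2(y[1,1],y[0,1])))
```

```text
[0.5410308  0.03154854 0.07      ] [(np.float64(0.0635), np.float64(104.6)), (np.float64(0.0641), np.float64(14.1)), (np.float64(0.0642), np.float64(-76.3))]
grip [0.54054639 0.03116826 0.132     ] collar [0.54052662 0.03131647 0.076     ]
[(np.float64(0.0313), np.float64(104.6)), (np.float64(0.0327), np.float64(14.5)), (np.float64(0.0317), np.float64(-75.4))]
104.620776405354
```

The probe and holder are centred on the tool to about 1 mm, with yaw aligned at 104.6°. Going down to grip.

>>> arm_command(steps=[[[0,0,0],[0,0.001,0.05],0.1],[[0,0,0],[0,0.001,0.1],0.1],[[0,0,0],[0,0.001,0.15],0.1],[[0,0,0],[0,0.001,0.176],0.1],[[0,0,0],[0,0.001,0.176],0.1],[[0,0,0],[0,0.001,0.176],0.1],[[0,0,0],[0,0.001,0.176],-1],[[0,0,0],[0,0.001,0.176],-1],[[0,0,0],[0,0.001,0.176],-1],[[0,0,0],[0,0.001,0.176],-1],[[0,0,0],[0,0.001,0.176],-1],[[0,0,0],[0,0.001,0.176],-1]], force=50)

```text
time: 8.85
eef_pos: [0.5414, 0.0311, 0.0863]
tcp_rot: [-0.127, 0.992, 0.001, 0.001]
contact_force: [-0.3, 0.3, 5.7]
opening: 0.205
```

Run:
```python
from h import *
s=get_state();print(s["time"],s["eef_pos"],s["tcp_rot"],s["contact_force"],s["wrist_torque"],s["opening"])
y=R.from_quat(s["tcp_rot"]).as_matrix();print(np.degrees(np.arctan2(y[1,1],y[0,1])),y[:,2])
```

```text
8.85 [0.54136695 0.03110053 0.08633184] [-1.27225077e-01  9.91873011e-01  6.19748675e-04  1.15130633e-03] [-0.34263622  0.26465968  5.72702674] [ 0.15512694  0.18550562 -0.01832696] 0.20480095544739393
104.61861681148476 [ 0.0021262   0.00152237 -0.99999658]
```

>>> arm_command(steps=[[[0,0,0],[0,0,-0.03],-1],[[0,0,0],[0,0,-0.07],-1],[[0,0,0],[0,0,-0.12],-1],[[0,0,0],[0,0,-0.15],-1],[[0,0,0],[0,0,-0.15],-1],[[0,0,0],[0,0,-0.15],-1],[[0,0,0],[0,0,-0.15],-1]])

```text
time: 9.72
eef_pos: [0.5397, 0.031, 0.2335]
tcp_rot: [-0.127, 0.992, 0.001, -0.001]
contact_force: [0.3, -0.3, -1.6]
opening: 0.205
```

Run:
```python
from h import *
import pickle
s=get_state();print(s["time"],s["eef_pos"],s["contact_force"],s["opening"])
a=cam("scene");b=cam("side");w=cam("wrist");pickle.dump((a,b,w,s),open("c8.pkl","wb"))
Rm=R.from_quat(s["tcp_rot"]).as_matrix();t=s["eef_pos"]+Rm[:,2]*.0713
print("pred tip",t,proj(a,t),proj(b,t),proj(w,t))
ca=proj(a,t).astype(int);cb=proj(b,t).astype(int)
def cr(c,u): return cv2.resize(c["im"][u[1]-60:u[1]+30,u[0]-45:u[0]+45],None,fx=5,fy=5,interpolation=cv2.INTER_CUBIC)
print(ca,cb);cv2.imwrite("pics/t8.png",np.hstack([cr(a,ca)[:, :400],cr(b,cb)[:,:400]]))
cv2.imwrite("pics/w8.png",w["im"])
```

```text
9.725 [0.53974987 0.03097213 0.23354609] [ 0.32842063 -0.25827491 -1.58808851] 0.2046988801674599
pred tip [0.5395692  0.03112194 0.16224648] [307.19253457 230.04164907] [341.82918737 245.99165607] [317.49958779 250.12027139]
[307 230] [341 245]
```

View pics/t8.png

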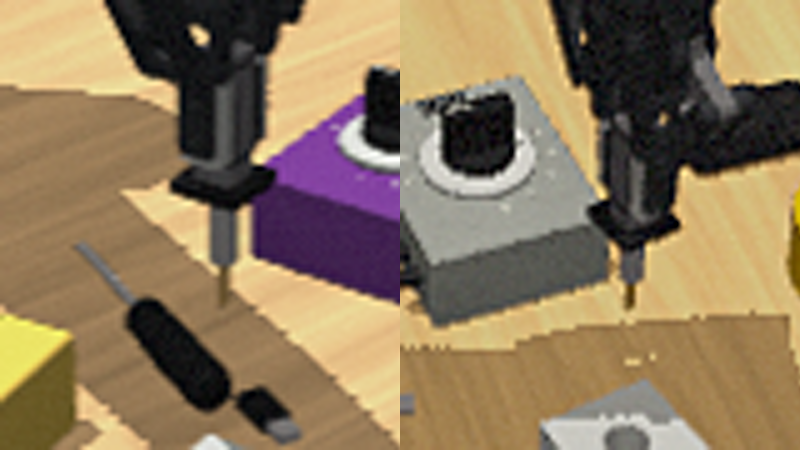

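View pics/w8.png

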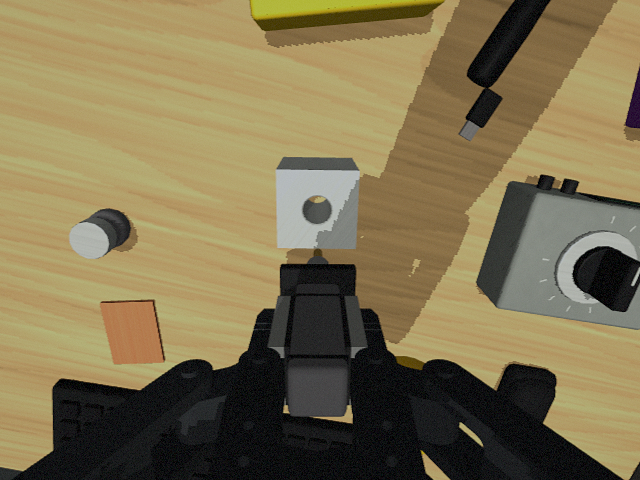

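The probe is held straight. The predicted tip is within about 1.5 px in both fixed views. Next I'll hover over the board, tilted square to it, about 70 mm off the land.

```bash
cat >> h.py <<'E'
def board(psi,tilt=20):
    p=np.radians(psi);t=np.radians(tilt)
    n=np.array([-np.sin(t)*np.cos(p),-np.sin(t)*np.sin(p),np.cos(t)]);y=np.array([-np.sin(p),np.cos(p),0])
    z=-n;x=np.cross(y,z);return n,np.column_stack([x,y,z]),np.cross(y,n)
E
python3 - <<'E'
from h import *
import pickle
a,b,w,s=pickle.load(open("c8.pkl","rb"))
X,r=tri([(a,(306.2,231.4)),(b,(341.6,246.8))]);print("tip seen",X,r)
n,Rm,_=board(-8.3);rel(np.array([.5426,-.3101,.0516])+n*(.0713+.07),Rm)
E
```

```text
tip seen [0.53871492 0.02973404 0.15996764] [array([ 0.22260802, -0.32707837]), array([0.04845928, 0.3382934 ])]
turn [0.072, -0.345, 0.395] shift [0.1285, -0.3118, 0.0498]
```

>>> arm_command(steps=[[[0,0,0],[0.02,-0.05,0.0],-1],[[0.01,-0.05,0.06],[0.04,-0.1,0.0],-1],[[0.02,-0.1,0.12],[0.06,-0.15,0.01],-1],[[0.03,-0.16,0.19],[0.08,-0.2,0.02],-1],[[0.05,-0.23,0.27],[0.1,-0.25,0.03],-1],[[0.06,-0.29,0.34],[0.12,-0.29,0.045],-1],[[0.072,-0.345,0.395],[0.1285,-0.312,0.05],-1],[[0.072,-0.345,0.395],[0.1285,-0.312,0.05],-1],[[0.072,-0.345,0.395],[0.1285,-0.312,0.05],-1],[[0.072,-0.345,0.395],[0.1285,-0.312,0.05],-1],[[0.072,-0.345,0.395],[0.1285,-0.312,0.05],-1]])

```text
time: 11.25
eef_pos: [0.4954, -0.3026, 0.1846]
tcp_rot: [0.07, 0.982, -0.013, 0.173]
contact_force: [0.2, -0.1, -2.0]
opening: 0.207
```

```bash
cat > look.py <<'E'
from h import *
import pickle,sys
n=sys.argv[1]
s=get_state();print(s["time"],s["eef_pos"],s["contact_force"],s["opening"],s["qpos"].round(3))
a=cam("scene");b=cam("side");w=cam("wrist");pickle.dump((a,b,w,s),open(f"c{n}.pkl","wb"))
Rm=R.from_quat(s["tcp_rot"]).as_matrix();t=s["eef_pos"]+Rm[:,2]*.0713
print("z",Rm[:,2],"pred tip",t,proj(a,t),proj(b,t),proj(w,t))
crop(a,100,270,220,390,5,f"a{n}.png");crop(b,340,350,440,450,6,f"b{n}.png");cv2.imwrite(f"pics/w{n}.png",w["im"])
E
python3 look.py 9
```

```text
11.25 [ 0.49538264 -0.30257376  0.18456309] [ 0.18823178 -0.07461727 -1.96833982] 0.2073242723201374 [-0.817 -0.035  2.049  0.283  0.869 -2.401]
z [ 0.33901327 -0.04939308 -0.93948407] pred tip [ 0.51955429 -0.30609548  0.11757788] [156.14476467 315.20557439] [387.42228645 380.28683418] [317.58790828 251.77797909]
```

View pics/w9.png

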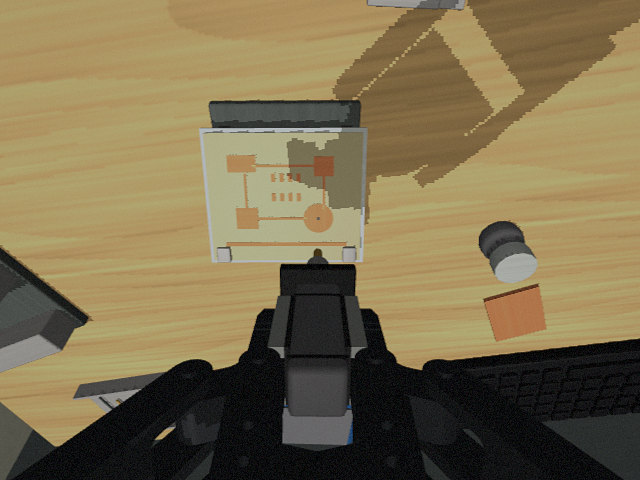

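View pics/a9.png

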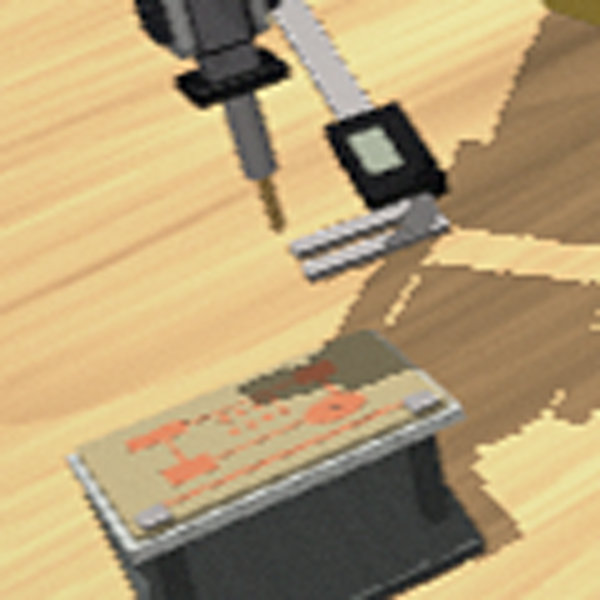

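View pics/b9.png

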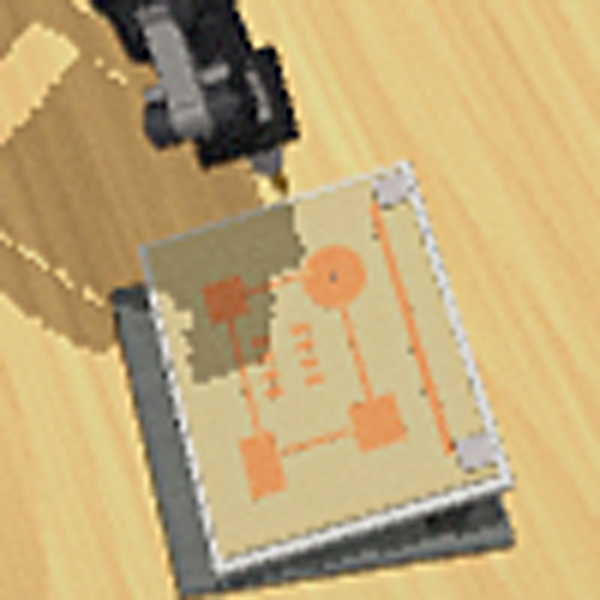

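The wrist view has the land's dot at (318,218), and the board's edges are square in the picture. In the fixed views the tip is at crop positions (280,230) and (281,188). Triangulating the land and the tip from all three views.

Run:
```python
from h import *
import pickle
a,b,w,s=pickle.load(open("c9.pkl","rb"))
A=lambda p:(100+p[0]/5-.4,270+p[1]/5-.4);B=lambda p:(340+p[0]/6-.4,350+p[1]/6-.4)
L=[(a,A((334,407))),(b,B((334,277))),(w,(318,218))]
print("land ab",tri(L[:2])); print("land aw",tri([L[0],L[2]])[0],"land bw",tri(L[1:])[0]);Xl,r=tri(L);print("land abw",Xl,np.round(r,1))
T=[(a,A((281,232))),(b,B((282,190)))]
Xt,r=tri(T);print("tip ab",Xt,np.round(r,1))
n,Rm,bx=board(-8.3)
Rt=R.from_quat(s["tcp_rot"]).as_matrix();pt=s["eef_pos"]+Rt[:,2]*.0713
for nm,t,l in(("ab",Xt,tri(L[:2])[0]),("pred-abw",pt,Xl),("pred-ab",pt,tri(L[:2])[0])):
    print(nm,"land-tip in tool",Rt.T@(l-t))
# board corners (top face plane incl) from wrist, on plane through land
for nm,p in [("low",[(203,131),(364,131)]),("up",[(213,261),(363,262)])]:
    q=[]
    for u in p:
        o,d=ray(w,*u);q.append(o+d*(n@(Xl-o))/(n@d))
    e=q[1]-q[0];print(nm,np.linalg.norm(e),np.degrees(np.arctan2(e[1],e[0]))-90, [ (Rm.T@(Xl-x)).round(4) for x in q])
print(np.degrees(np.arccos(-n@Rt[:,2])), "cur yaw",np.degrees(np.arctan2(Rt[1,1],Rt[0,1]))-90)
```

```text
land ab (array([ 0.54216639, -0.31028647,  0.05156719]), [array([ 0.09114194, -0.09415886]), array([0.03868816, 0.1072851 ])])
land aw [ 0.54331877 -0.31003431  0.05244917] land bw [ 0.54275397 -0.30969332  0.05228468]
land abw [ 0.54275537 -0.31002733  0.0521419 ] [[ 0.3 -0.2]
 [ 0.3 -0.2]
 [-1.2 -1.1]]
tip ab [ 0.51801092 -0.30635864  0.11502188] [[ 0. -0.]
 [ 0.  0.]]
ab land-tip in tool [-0.00124865 -0.0004068   0.0679977 ]
pred-abw land-tip in tool [ 0.00031714 -0.0005451   0.06953574]
pred-ab land-tip in tool [ 0.0010272  -0.00088496  0.0698888 ]
low 0.1100928268007058 -8.214311132882017 [array([-0.0611,  0.0779, -0.    ]), array([-0.0612, -0.0322,  0.    ])]
up 0.11416685917553003 -8.597028503760583 [array([0.035 , 0.0789, 0.    ]), array([ 0.0357, -0.0353, -0.    ])]
0.03509233649961291 cur yaw -8.176717461915601
```

Lateral error is ≤1 mm and the distance along the tool to the land is about 68–70 mm. I'll approach to 60 mm first, slowing down.

>>> arm_command(steps=[[[0,0,0],[0,0,0.025],-1],[[0,0,0],[0,0,0.045],-1],[[0,0,0],[0,0,0.055],-1],[[0,0,0],[0,0,0.06],-1],[[0,0,0],[0,0,0.06],-1],[[0,0,0],[0,0,0.06],-1],[[0,0,0],[0,0,0.06],-1]])

```text
time: 12.28
eef_pos: [0.5156, -0.3061, 0.1288]
tcp_rot: [0.071, 0.982, -0.013, 0.174]
contact_force: [-0.7, -0.1, -1.3]
opening: 0.202
```

```bash
python3 look.py 10
python3 - <<'E'
from h import *
s=get_state();Rt=R.from_quat(s["tcp_rot"]).as_matrix();n,Rm,bx=board(-8.3)
pt=s["eef_pos"]+Rt[:,2]*.0713
print("force tool",Rt.T@s["contact_force"],"land-tip",Rm.T@(np.array([.5427,-.3100,.0520])-pt),np.degrees(np.arccos(-n@Rt[:,2])))
E
```

```text
12.275 [ 0.5156281  -0.30614976  0.12876137] [-0.67129682 -0.10150884 -1.34474108] 0.20175209648482634 [-0.793  0.081  2.045  0.306  0.756 -2.416]
z [ 0.33967777 -0.05036367 -0.93919248] pred tip [ 0.53984713 -0.30974069  0.06179694] [165.19896135 345.84712049] [394.69685838 393.45027322] [316.94396798 251.93927128]
force tool [0.92433018 0.4367453  1.83927222] land-tip [ 3.36644220e-04 -2.12775934e-05  9.85599979e-03] 0.057476396627390146
```

View pics/a10.png

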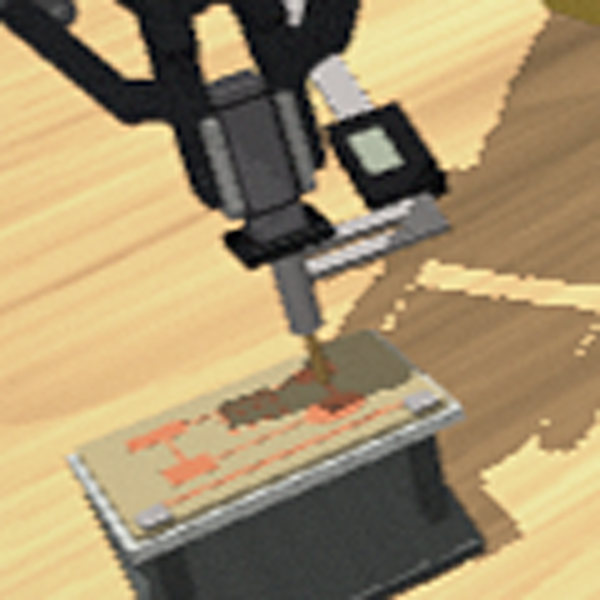

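View pics/b10.png

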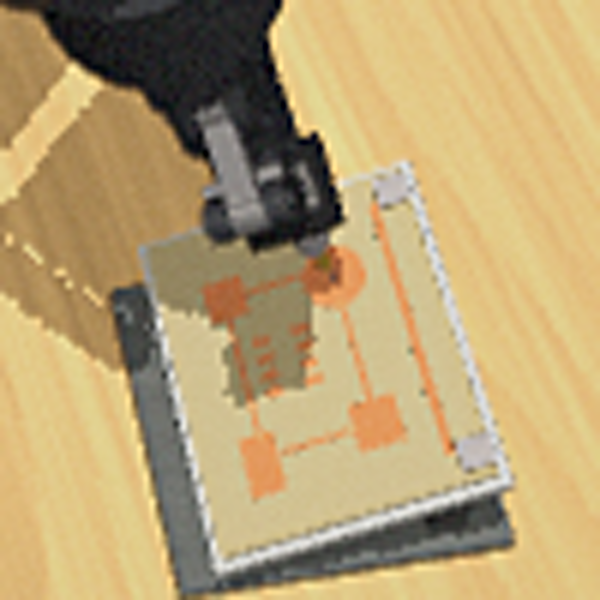

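View pics/w10.png

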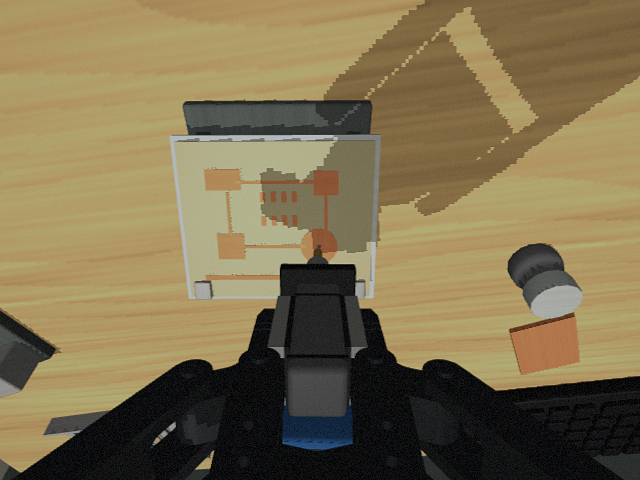

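All views agree: the tip is over the land with about 8–10 mm to go. I'll advance in small steps and watch the force.

>>> arm_command(steps=[[[0,0,0],[0,0,0.004],-1],[[0,0,0],[0,0,0.006],-1],[[0,0,0],[0,0,0.006],-1],[[0,0,0],[0,0,0.006],-1]])

```text
time: 12.92
eef_pos: [0.5175, -0.3063, 0.1227]
tcp_rot: [0.071, 0.982, -0.013, 0.174]
contact_force: [0.6, -0.4, -1.7]
opening: 0.199
```

```bash
cat > f.py <<'E'
from h import *
n,Rm,bx=board(-8.3);fs=[]
for i in range(6):
    s=get_state();Rt=R.from_quat(s["tcp_rot"]).as_matrix();fs.append(Rt.T@s["contact_force"]);read_camera("side")
pt=s["eef_pos"]+Rt[:,2]*.0713
print(s["time"],"force tool",np.mean(fs,0).round(2),np.std(fs,0).round(2),"land-tip",(Rm.T@(np.array([.5427,-.3100,.0520])-pt)).round(4),np.degrees(np.arccos(-n@Rt[:,2])),s["opening"])
E
python3 f.py
```

```text
13.175 force tool [ 0.48 -0.42  1.76] [0.43 0.42 0.33] land-tip [0.0004 0.0001 0.004 ] 0.06883518297852055 0.2039484522804827
```

>>> arm_command(steps=[[[0,0,0],[0,0,0.002],-1],[[0,0,0],[0,0,0.002],-1],[[0,0,0],[0,0,0.002],-1]])

```text
time: 13.6
eef_pos: [0.5182, -0.3064, 0.1209]
tcp_rot: [0.071, 0.982, -0.013, 0.174]
contact_force: [0.0, -1.1, -1.5]
opening: 0.204
```

```bash
python3 f.py
```

```text
13.85 force tool [ 0.45 -0.07  1.42] [0.27 0.53 0.23] land-tip [0.0005 0.0001 0.002 ] 0.0730139545345269 0.20248586629196755
```

>>> arm_command(steps=[[[0,0,0],[0,0,0.002],-1],[[0,0,0],[0,0,0.002],-1],[[0,0,0],[0,0,0.002],-1]])

```text
time: 14.28
eef_pos: [0.519, -0.3066, 0.1192]
tcp_rot: [0.071, 0.982, -0.013, 0.174]
contact_force: [-0.9, 1.0, 0.3]
opening: 0.205
```

```bash
python3 f.py
```

```text
14.525 force tool [0.42 0.42 0.69] [0.68 0.3  0.75] land-tip [0.0006 0.0001 0.    ] 0.08665622438626223 0.20686824954575112
```

Contact has begun: the axial force is down about 1.1 N from its baseline. Pressing 4 mm further.

>>> arm_command(steps=[[[0,0,0],[0,0,0.002],-1],[[0,0,0],[0,0,0.004],-1],[[0,0,0],[0,0,0.004],-1],[[0,0,0],[0,0,0.004],-1]])

```text
time: 15.08
eef_pos: [0.5204, -0.3069, 0.1156]
tcp_rot: [0.07, 0.982, -0.013, 0.174]
contact_force: [-0.9, 0.3, 0.4]
opening: 0.209
```

```bash
python3 f.py;python3 f.py; python3 look.py 11
python3 - <<'E'
from h import *
import pickle
a,b,w,s=pickle.load(open("c11.pkl","rb"))
crop(a,140,300,200,360,10,"a11.png");crop(w,240,150,400,310,4,"w11.png");crop(b,370,370,420,420,10,"b11.png")
E
```

```text
15.325 force tool [ 0.6  -0.22 -0.74] [0.44 0.29 0.35] land-tip [ 0.0007  0.0001 -0.0039] 0.09679312936009618 0.20616177351679027
15.625 force tool [ 0.44  0.05 -0.28] [0.49 0.28 0.49] land-tip [ 0.0007  0.0002 -0.0039] 0.10044893059242789 0.20479614201296698
15.675 [ 0.52038387 -0.3068437   0.11549675] [-1.4355034   0.66191614  0.78086651] 0.2060502629005977 [-0.787  0.11   2.041  0.313  0.73  -2.421]
z [ 0.33967898 -0.05035585 -0.93919246] pred tip [ 0.54460298 -0.31043408  0.04853233] [167.3740095  352.90857663] [396.27025336 396.34999328] [317.17757968 251.37621027]
```

View pics/a11.png

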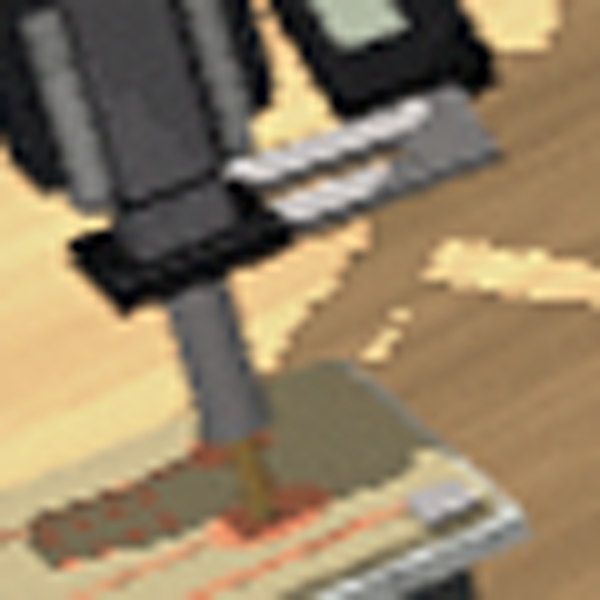

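View pics/w11.png

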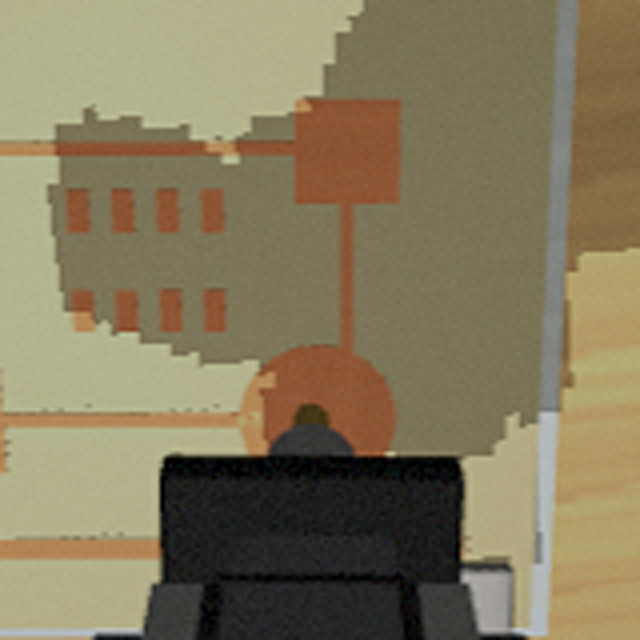

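View pics/b11.png

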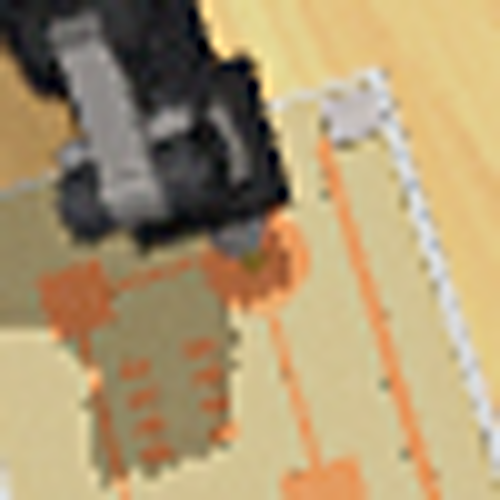

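The force change is about 2.3 N, roughly half way in. The visible tip shortening agrees at about 4 mm, and the tip sits at the land's centre in all views. Last I'll check the knob and the benchtop items, then hand in.

```bash
python3 f.py
python3 - <<'E'
from h import *
b=cam("side");crop(b,170,130,430,400,2,"fin.png")
E
```

```text
16.075 force tool [ 0.37  0.09 -0.44] [0.3  0.69 0.31] land-tip [ 0.0006  0.0002 -0.0039] 0.09425973423531964 0.20289727739631427
```

View pics/fin.png

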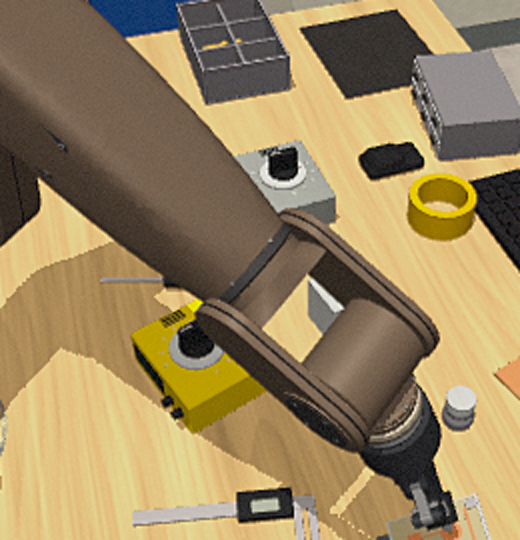

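The knob and the visible items are unchanged, and the force is steady. Handing in.

```bash
python3 -c "
from plant import *
print(sign_off()); s=get_state(); print(s['time'],s['eef_pos'],s['contact_force'])"
```

```text
the job is handed in; nothing more can be done
None
the job is handed in; nothing more can be done
```

I turned the grey supply's knob anticlockwise to its stop, lifted the probe from its holder, pressed its tip on the round copper land, and handed the job in holding it there. No verdict was reported.

**Knob:** I turned it about 50° until it met the stop. The wrist torque was about 0.95 N m there, and afterwards the bar lay along the supply's x axis with its mark to the front.

**Position:** my last estimate put the tip within about 1 mm of the land's centre and the probe within about 0.1° of square to the board. The tilt figure uses the given 20° slope and my measured board direction. All three cameras showed the tip on the land.

**Press:** the axial force changed by about 2.2 N from the free-hanging reading, with about 0.3–0.5 N of noise, which means the tip is pushed in about 4–4.5 mm. The tip also looked about 4 mm shorter in the pictures. The camera estimates of where contact would begin differed by about 2 mm, so I relied on the force.

**Other items:** the ones I could see in the final side view were where they started. The arm hid most of the screwdriver, and the offcut and memory stick were not fully checked there.

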